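Slide a pendant tray under a curing lamp and switch it on

TASK

Slide the low tray of pendants in under the curing lamp, through the open end that faces it, until it lies straight in the tunnel with the same length sticking out at both ends (tap it back from the other end if it went too far). Only then press the button on top of the lamp fully down once and let go; keep the tray level and leave the cup, the round tin and the screwdriver where they are.

Things in the scene. Friction and masses are not known exactly. Their poses are not given: they have to be found in the camera images.
- lamp: White curing lamp fixed to the table, a low bridge open at both ends: 112 mm wide (its x), 100 deep (its y), 58 high. A straight tunnel runs through it along its y, 80 wide and 28 high (legs 16 thick, roof from 28 to 58 above the table), floor the bare table. Origin: on the table, mid-tunnel; z up. Black ticks on the roof mark y = 0. Position and heading vary.
- tray: Loose flat aluminium tray, four pendants fixed below its rim: 62 mm wide (its x), 140 long (its y), 22 high, about 0.25 kg. Origin: centre of underside; z up. Ends alike. Starts on the +y or -y side of the lamp, only roughly in line with the tunnel. Centred, it sticks out 20 mm at each end. Slides with ordinary dry friction; can be pushed with fingertips or gripped across its width.
- switch (a joint): Travel of the lamp's push button in m: 0 up, 0.006 fully down; a spring brings it back when let go. Fully down takes about 5 N.
- switch_top (a point): Centre of the top face of the round black push button (28 mm across), 80 mm above the table, on a round housing (44 mm across, its top at 70 mm) in the middle of the lamp's roof; it is pressed straight down.
- round_tin: Bystander: closed round metal tin, 70 mm across, 38 mm high, on the other side of the lamp from the tray. Origin: centre of its underside.
- cup: Bystander: white plastic cup, 72 mm across, 85 mm high, beyond the lamp. Origin: centre of its underside.
- screwdriver: Bystander: screwdriver 160 mm long lying between robot and lamp, its shaft along its x. Origin: middle of its underside.
Things that resemble listed ones, but are neither listed nor needed, are in the scene too. Leave any orange or yellow look-alike of the tray alone.

How it is judged:
By the outcome, as a careful person would: the job done as asked, in the order asked, and still so for the second after the job is handed in, with the robot touching nothing.
It also fails if it takes over 54 s, if anything falls off the work surface, if the arm or the gripper's body presses on something with over 40 N, if the wrist force passes 120 N, or if a joint passes its speed limit or range.

ROBOT

A 7-joint arm with a two-finger parallel gripper is mounted at the origin on the work surface. World frame = base frame: x ahead of the robot, y to its left, z up, the work surface at z = 0. Lengths are in mm, angles in rad, forces in N, time in s.
With the tool pointing down it reaches from about 400 to 875 mm from the base axis. Payload 4.4 kg.
Tool frame: the origin (TCP) lies at the very end of the fingers, on their centre line; the grasp point (between the pads) lies ctrl.grip_point_offset behind it (ctrl.grip_point_offset is the distance from the TCP to the grasp point, in mm); z points along the fingers, y is the line along which they close (so a half turn about z gives the same grasp; the last joint's range is limited). The gripper opens to 85 mm and grips with 20 to 120 N. Pads are 22 mm wide; open, the fingers measure 114 mm over their backs; the gripper's body (76 mm by 85 mm) begins 54 mm behind the grasp point. The pads swing forward as they close: fully open they stand 13 mm farther back than shut.
Start: joints at [-0.066, 0.628, 0.038, 1.517, -0.027, 0.996, -0.02], TCP at [650.014, 0.027, 231.313] pointing down, gripper open.
Joint ranges: [-3.06, 3.06], [-0.37, 2.12], [-1.25, 1.32], [0.18, 2.47], [-1.1, 4.24], [0.23, 1.98], [-2.94, 2.94]. Speed limits (rad/s): [2.57, 2.57, 3.14, 3.14, 3.14, 3.14, 3.14].

INTERFACE

Orientations are given as [roll, pitch, yaw] about the fixed x, y, z axes, in that order (R = Rz(yaw) Ry(pitch) Rx(roll)).
In Python, from cell import read_state, cams, ctrl, models gives the robot as it stands. The module is installed in compiled form; this text tells all that it offers.
- The arm moves only by the tool shift_gripper, called after ">>>" as name(argument=value, ...) on one line, values as JSON. Schema: {"type":"object","properties":{"deltas":{"type":"array","items":{"type":"array","prefixItems":[{"type":"array","items":{"type":"number"},"minItems":3,"maxItems":3},{"type":"array","items":{"type":"number"},"minItems":3,"maxItems":3},{"type":"number"}],"minItems":3,"maxItems":3},"minItems":1,"maxItems":12},"only":{"type":"string"},"quiet":{"type":"boolean"},"lines":{"type":"string"}},"required":["deltas"],"additionalProperties":false}. deltas is a list of rows, 1 to 12 of them, each written [[dx, dy, dz], [rx, ry, rz], opening]: dx, dy, dz in parts of the range, where 1.0 means 0.8 m, then a rotation vector rx, ry, rz in a scale on which 1.0 is 4 rad, then the finger opening in mm; each row shifts and turns the commanded pose from where the row before left it, along the tool's axes as they then stand; what a row does not reach is not made up. A row lasts 1/10 s, in which the tool goes at most 50 mm and 0.15 rad, less where a joint would pass 70% of its speed; a pose out of reach is approached as far as the arm can. The fingers move at their own pace and stop on an object; the grip force is fixed at half the most. Time passes only in rows, so rows that do not move let the fingers close. The tool returns the time, the measured TCP pose, the force, the opening and the grip force at its end. only (a regular expression) keeps the lines of the reply that match it, lines (a string "A,B") keeps lines A to B, and quiet returns only ok. Shift and turn numbers lie between -1 and 1, and a call with a number outside is refused. Input that does not fit is refused with a message, and nothing moves.
- read_state(): the state, without advancing time (a new reading comes with each control period).
- cams.get_image(name): name is "scene" or "side" or "wrist"; returns (picture, depth): 384x512x3 uint8, blue, green, red; 384x512 float32, mm along the optical axis (not along the pixel's ray), 0 where there is no reading.
- cams.calibration(name): a dict with "fx", "fy", "cx", "cy" (pixels), "rvec" (rotation vector, rad) and "tvec" (3), from world to camera coordinates, as OpenCV has them; the wrist camera has in their place "hand_eye" (4x4, takes a point from camera to tool coordinates, whose origin is the TCP and whose axes are the flange's). Camera axes: x right, y down, z forward; pixel columns grow to the right and rows downward; lengths in mm; the calibration is good to about 2 mm. The wrist camera is an equidistant fisheye: a pixel r from the principal point sees the ray r / f radians off the axis. A picture is of the moment at which its call begins: read the wrist's pose just before it. calibration takes no time and is no camera call.
- ctrl.finish_job(): hands the job in; it is judged then, once.
Trained networks look in the newest picture that a camera, given by its name, has taken for a name from the list of things; names that differ only in an ending like _2 or _b are one class to them, and where a whole thing is asked for, a point or a joint stands for the part that bears it (a point fixed in the world has none). Each returns a list of dicts, best first, with "confidence" (0 to 1); they miss things now and then, are a little off and sometimes report something else, mostly with a low value. They report only what shows in the picture. A call takes as long as a camera call. They do not tell look-alikes from the thing itself.
- models.search_frame(thing, camera): "extent" ([left, top, right, bottom] in pixels, round what is visible of it).
- models.mark_of(thing, camera): "position" ([column, row] in pixels: a listed point, or the origin of a listed thing).
The state is a dict: "clock": time; "qpos": joint angles; "qd": joint speeds; "tau": joint torques, N m; "eef_pos": TCP position; "tool_rot": TCP orientation; "force": force on the tool from outside, world axes, zero at the start; "torque": the same for the moment, N m; "width": finger opening in mm; "gripper_force": force on a finger pad.
Only numpy, scipy, OpenCV 4.12 (cv2) and the standard library are available. Lean on these libraries where they do the work, as an engineer would, in place of code of your own. Each camera call takes 0.05 s, during which the arm holds its last target. There are 200 camera calls.

## Working session

There is one attempt and no reset: what is moved stays moved. The work goes in short steps, Python scripts to look and compute and a tool call to move; the robot and the scene stay as the last step left them, time stands still between calls to the robot, and variables do not carry over. Pictures are saved under pics/ and viewed, at most 10 in all, crops included, and the job is handed in when it is done.

```bash
mkdir -p pics; cat > h.py <<'E'
import numpy as np,cv2
from cell import read_state,cams,ctrl,models
def cal(n):
    c=cams.calibration(n);R=cv2.Rodrigues(np.array(c["rvec"],float))[0];return c,R,np.array(c["tvec"],float).ravel()
def onplane(n,px,z):
    c,R,t=cal(n);d=R.T@np.array([(px[0]-c["cx"])/c["fx"],(px[1]-c["cy"])/c["fy"],1]);o=-R.T@t
    return o+d*(z-o[2])/d[2]
def cloud(n,dep):
    c,R,t=cal(n);v,u=np.mgrid[:dep.shape[0],:dep.shape[1]]
    P=np.stack([(u-c["cx"])/c["fx"]*dep,(v-c["cy"])/c["fy"]*dep,dep],-1)
    return (P-t)@R
E
python3 - <<'E'
from h import *
for n in("scene","side"):
    im,d=cams.get_image(n);cv2.imwrite(f"pics/{n}0.png",im);np.save(f"{n}_d.npy",d);np.save(f"{n}_i.npy",im)
    for t in("lamp","tray","switch_top","round_tin","cup","screwdriver"):
        for r in models.mark_of(t,n)[:3]:
            z=80 if t=="switch_top" else 0
            print(n,t,round(r["confidence"],2),np.round(r["position"]),np.round(onplane(n,r["position"],z)))
print(read_state()["clock"],ctrl.grip_point_offset,read_state()["tool_rot"])
E
```

```text
scene lamp 0.62 [247. 217.] [587.  44.   0.]
scene tray 0.9 [314. 232.] [538. 244.   0.]
scene tray 0.67 [377. 262.] [548. 439.   0.]
scene tray 0.61 [339. 190.] [358. 243.   0.]
scene switch_top 0.51 [243. 196.] [580.  30.  80.]
scene round_tin 0.59 [172. 164.] [ 520. -282.    0.]
scene cup 0.6 [206. 257.] [766.  16.   0.]
scene screwdriver 0.68 [267. 178.] [424.  21.   0.]
side lamp 0.9 [257. 209.] [578.  39.   0.]
side tray 0.67 [214. 265.] [531. 245.   0.]
side tray 0.6 [271. 305.] [358. 231.   0.]
side tray 0.57 [148. 310.] [554. 428.   0.]
side switch_top 0.64 [255. 189.] [581.  44.  80.]
side round_tin 0.83 [343. 161.] [ 516. -283.   -0.]
side cup 0.84 [215. 174.] [762.  23.   0.]
side cup 0.69 [257. 189.] [629. -18.   0.]
side screwdriver 0.81 [307. 233.] [427.  11.   0.]
0.7 18.700000000000003 [ 3.14151617e+00 -6.90298633e-05  1.57076057e+00]
```

View pics/scene0.png

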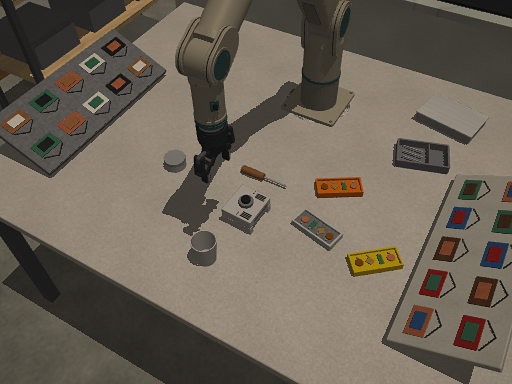

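View pics/side0.png

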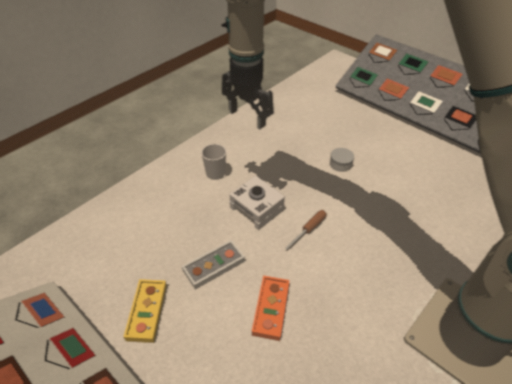

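The scene view shows three tray-shaped things: grey (316,229), orange (338,187) and yellow (375,261). In the side view the grey one is at (214,264). The grey aluminium one, lying next to the lamp at (246,207), fits the description. I'll confirm it in a crop and fit poses from depth.

```bash
cat >> h.py <<'E'
def rect(n,d,c,r,z0,z1):
    P=cloud(n,d).reshape(-1,3);P=P[d.ravel()>0]
    m=(np.hypot(P[:,0]-c[0],P[:,1]-c[1])<r)&(P[:,2]>z0)&(P[:,2]<z1);Q=P[m]
    if len(Q)<10:return len(Q)
    return len(Q),np.round(np.median(Q[:,2]),1),[np.round(x,1) for x in cv2.minAreaRect(Q[:,:2].astype(np.float32))],np.round(Q.mean(0),1)
E
python3 - <<'E'
from h import *
I={}
for n in("scene","side"):
    d=np.load(n+"_d.npy");I[n]=np.load(n+"_i.npy")
    print(n,"tray",rect(n,d,(535,245),100,8,35));print(n,"lamp",rect(n,d,(583,40),95,45,64));print(n,"btn",rect(n,d,(583,40),50,72,95))
    print(n,"tin",rect(n,d,(518,-283),60,25,50));print(n,"cup",rect(n,d,(764,18),60,70,100));print(n,"sd",rect(n,d,(425,15),110,6,40))
    print(n,"table",rect(n,d,(480,330),25,-30,30))
a=cv2.resize(I["scene"][160:260,190:360],None,fx=4.4,fy=4.4,interpolation=2)[:,:748]
b=cv2.resize(I["side"][160:290,170:340],None,fx=4,fy=4,interpolation=2)
cv2.imwrite("pics/cropA.png",a);cv2.imwrite("pics/cropB.png",b)
E
```

```text
scene tray (988, np.float64(16.5), [array([512.9, 251.3]), array([141.8, 109.3]), np.float64(77.5)], array([533. , 248.6,  16.7]))
scene lamp (978, np.float64(57.2), [array([581.7,  39.7]), array([102.9, 116.7]), np.float64(87.0)], array([587.3,  42.9,  56.7]))
scene btn (72, np.float64(78.5), [array([581.8,  38. ]), array([30.6, 36.9]), np.float64(80.3)], array([582.5,  39.3,  78. ]))
scene tin (306, np.float64(36.5), [array([ 516.8, -267.1]), array([71.6, 67.3]), np.float64(25.7)], array([ 519.6, -265.2,   36.1]))
scene cup (225, np.float64(80.5), [array([767. ,  18.1]), array([71.8, 70.5]), np.float64(5.1)], array([765.3,  16.6,  80. ]))
scene sd (245, np.float64(18.5), [array([408.3,  16.3]), array([159.2, 146.3]), np.float64(84.6)], array([435.5,  -5.5,  18.2]))
scene table (193, np.float64(-0.7), [array([480.6, 330.1]), array([47.5, 48.5]), np.float64(5.7)], array([480.3, 330.1,  -0.7]))
side tray (1432, np.float64(15.6), [array([530.6, 247.7]), array([141.9,  65.4]), np.float64(78.1)], array([530.4, 249.8,  16.1]))
side lamp (1116, np.float64(56.3), [array([579.8,  40.6]), array([102.4, 113.6]), np.float64(87.3)], array([574.4,  46.5,  55.9]))
side btn (76, np.float64(77.9), [array([579.7,  40.7]), array([26.5, 25.9]), np.float64(78.7)], array([578.3,  41.8,  77.7]))
side tin (344, np.float64(36.1), [array([ 515.8, -265.6]), array([68.1, 69.7]), np.float64(46.8)], array([ 513.8, -262.4,   35.6]))
side cup (217, np.float64(78.4), [array([767.1,  18.9]), array([70. , 72.7]), np.float64(59.9)], array([767.2,  18.6,  78.2]))
side sd (454, np.float64(20.4), [array([473. ,  11.9]), array([159. , 104.2]), np.float64(85.5)], array([457.8,   4.8,  20.2]))
side table (334, np.float64(-1.5), [array([480. , 330.2]), array([48.1, 48.9]), np.float64(47.2)], array([479.6, 330.2,  -1.4]))
```

View pics/cropA.png

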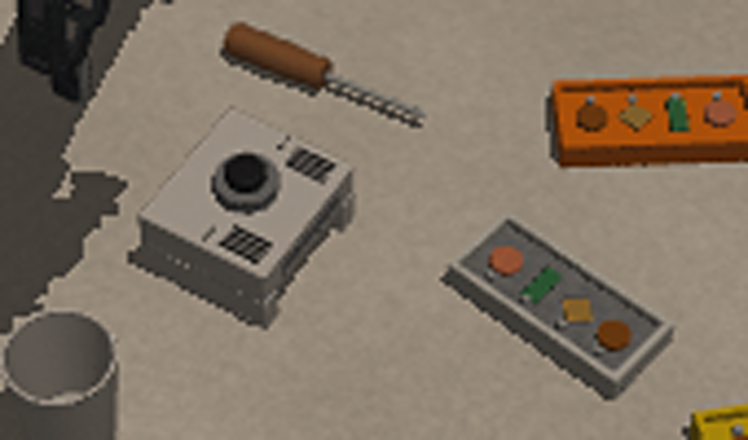

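View pics/cropB.png

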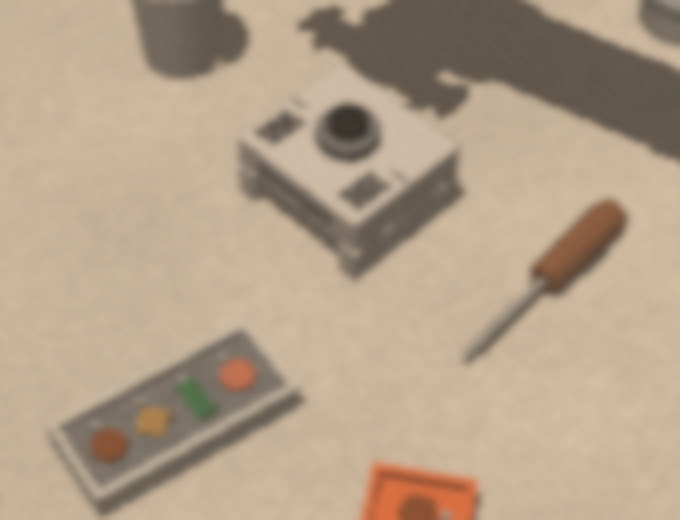

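The crops confirm it: the grey aluminium tray with four pendants is in crop A at about (555,305). It lies 60 mm sideways of the tunnel axis and is turned about 9°. The lamp is at about (580.5, 40.3) with its tunnel axis at 87.2°. The tray is at about (531, 248) with its axis at 78.1°. I'll grip it near its far end.

Units first: shifts go in shares of 0.8 m and turns go in shares of 4 rad. So 42.4 mm / 800 = 0.053, 42.2 mm / 800 = 0.0528, 0.104 rad / 4 = 0.026.

>>> shift_gripper(deltas=[[[0.053, -0.0195, 0], [0, 0, 0], 85], [[0.053, -0.0195, 0], [0, 0, 0], 85], [[0.053, -0.0195, 0], [0, 0, 0], 85], [[0.053, -0.0195, 0], [0, 0, 0], 85], [[0.053, -0.0195, 0], [0, 0, 0], 85], [[0.053, -0.0195, 0], [0, 0, 0], 85], [[0.0528, -0.0195, 0], [0, 0, 0], 85], [[0, 0, 0.05], [0, 0, 0.026], 85], [[0, 0, 0.05], [0, 0, 0.026], 85], [[0, 0, 0.0375], [0, 0, 0], 85], [[0, 0, 0], [0, 0, 0], 85]])

```text
clock: 1.8
eef_pos: [537.7, 295.3, 117.3]
tool_rot: [-3.135, 0.006, 1.363]
force: [-0.5, -1.3, -0.3]
width: 84.9
gripper_force: 0.0
```

```bash
python3 - <<'E'
from h import *
s=read_state();print(s["eef_pos"],s["tool_rot"],s["force"])
im,d=cams.get_image("wrist");cv2.imwrite("pics/w1.png",im)
print(rect("side",cams.get_image("side")[1],(531,248),100,8,30))
E
```

```text
[537.69499583 295.27049267 117.29740911] [-3.13525162  0.00590504  1.36349352] [-0.50752885 -1.25812446 -0.31746823]
(1401, np.float64(15.6), [array([531.1, 247.8]), array([140.9,  66.1]), np.float64(77.0)], array([529.3, 249.5,  16.1]))
```

View pics/w1.png

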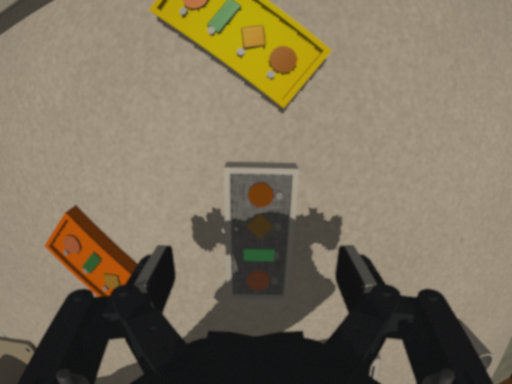

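The wrist view shows the grey tray straight between the open fingers, centred on column 262 with the fingers' centre at about 256. Next I descend and grip.

To row units: 40 mm / 800 = 0.05, 20 mm / 800 = 0.025.

>>> shift_gripper(deltas=[[[0, 0.0038, 0.05], [0, 0, 0], 85], [[0, 0, 0.05], [0, 0, 0], 85], [[0, 0, 0.025], [0, 0, 0], 85], [[0, 0, 0.015], [0, 0, 0], 85], [[0, 0, 0], [0, 0, 0], 85]])

```text
clock: 2.4
eef_pos: [544.3, 296.2, 9.7]
tool_rot: [3.141, -0.001, 1.363]
force: [-0.7, 0.7, -1.0]
width: 84.9
gripper_force: 0.0
```

>>> shift_gripper(deltas=[[[0, 0, 0], [0, 0, 0], 50], [[0, 0, 0], [0, 0, 0], 50], [[0, 0, 0], [0, 0, 0], 50], [[0, 0, 0], [0, 0, 0], 50], [[0, 0, 0], [0, 0, 0], 50], [[0, 0, 0], [0, 0, 0], 50]])

```text
clock: 3.0
eef_pos: [544.9, 297.0, 12.1]
tool_rot: [3.139, -0.003, 1.362]
force: [-1.3, -0.4, 7.7]
width: 59.3
gripper_force: 63.3
```

```bash
python3 - <<'E'
from h import *
s=read_state();print(s["eef_pos"],s["tool_rot"],s["force"])
print(rect("side",cams.get_image("side")[1],(531,248),90,8,21))
E
```

```text
[544.89662473 296.97224553  12.09993361] [ 3.13941840e+00 -2.65764568e-03  1.36228937e+00] [-1.34042444 -0.39967278  7.733657  ]
(918, np.float64(14.8), [array([530.8, 247.9]), array([140.8,  66.6]), np.float64(76.1)], array([528.5, 236.6,  15.3]))
```

To row units: 9.4 mm / 800 = 0.0118, -2 mm / 800 = -0.0025, -0.054 rad / 4 = -0.0135.

>>> shift_gripper(deltas=[[[0, 0, -0.0025], [0, 0, 0], 50], [[0.0025, 0.0118, 0], [0, 0, 0], 50], [[0.0025, 0.0118, 0], [0, 0, 0], 50], [[0.0025, 0.0118, 0], [0, 0, 0], 50], [[0.0025, 0.0118, 0], [0, 0, 0], 50], [[0.0025, 0.0118, 0], [0, 0, 0], 50], [[0, 0, 0], [0, 0, -0.0133], 50], [[0, 0, 0], [0, 0, -0.0133], 50], [[0, 0, 0], [0, 0, -0.0135], 50], [[0, 0, 0], [0, 0, 0], 50], [[0, 0, 0], [0, 0, 0], 50]])

```text
clock: 4.15
eef_pos: [593.4, 296.3, 12.2]
tool_rot: [3.139, -0.001, 1.521]
force: [0.7, 0.7, 5.5]
width: 59.7
gripper_force: 65.2
```

```bash
python3 - <<'E'
from h import *
for i in range(2):
  for n in("side","scene"):
    d=cams.get_image(n)[1]
    print(n,rect(n,d,(592,225),80,8,19.5),rect(n,d,(580,40),65,45,64))
s=read_state();print(s["eef_pos"],s["tool_rot"])
E
```

```text
side (638, np.float64(14.7), [array([589.1, 239.6]), array([131.3,  65.5]), np.float64(84.6)], array([586.7, 225.6,  14.8])) (1041, np.float64(56.4), [array([579.4,  39.8]), array([102.1, 113. ]), np.float64(86.7)], array([574.9,  45.8,  56.1]))
scene (494, np.float64(14.9), [array([589.5, 239.6]), array([131.2,  67.6]), np.float64(83.6)], array([589.3, 224.2,  14.7])) (902, np.float64(57.1), [array([581.4,  39.8]), array([102.1, 115.6]), np.float64(87.4)], array([585.8,  42.7,  56.7]))
side (655, np.float64(14.4), [array([588.8, 240.4]), array([128.9,  65.7]), np.float64(85.0)], array([586.5, 226. ,  14.7])) (1041, np.float64(56.4), [array([580.2,  40.7]), array([103.3, 114.5]), np.float64(88.9)], array([574.9,  45.9,  56. ]))
scene (505, np.float64(15.1), [array([609.9, 236.7]), array([130.3, 107.3]), np.float64(80.5)], array([589.5, 224.7,  15. ])) (908, np.float64(57.1), [array([581.7,  40.1]), array([101.6, 115.4]), np.float64(87.9)], array([585.8,  43.2,  56.8]))
[593.41198818 296.24705574  12.15087224] [ 3.13926467e+00 -8.20560377e-04  1.52139113e+00]
```

To row units: -15 mm / 800 = -0.0188, -10 mm / 800 = -0.0125, -0.04 rad / 4 = -0.01.

>>> shift_gripper(deltas=[[[0, 0, 0], [0, 0, -0.01], 50], [[0, 0, 0], [0, 0, 0], 50], [[-0.0125, -0.0005, 0], [0, 0, 0], 50], [[-0.0188, -0.0006, 0], [0, 0, 0], 50], [[-0.0188, -0.0006, 0], [0, 0, 0], 50], [[-0.0188, -0.0006, 0], [0, 0, 0], 50], [[-0.0188, -0.0006, 0], [0, 0, 0], 50], [[-0.0125, -0.0005, 0], [0, 0, 0], 50], [[0, 0, 0], [0, 0, 0], 50]])

```text
clock: 5.25
eef_pos: [589.7, 213.8, 12.1]
tool_rot: [3.14, 0.0, 1.559]
force: [0.3, -0.5, 8.2]
width: 59.4
gripper_force: 65.5
```

```bash
python3 - <<'E'
from h import *
for n in("side","scene"):
    im,d=cams.get_image(n);cv2.imwrite(f"pics/{n}2.png",cv2.resize(im[150:280,170:330],None,fx=4,fy=4))
    print(n,rect(n,d,(586,155),58,8,19.5),rect(n,d,(580,40),65,45,64))
s=read_state();print(s["eef_pos"],s["tool_rot"],s["force"])
E
```

```text
side (439, np.float64(14.9), [array([586.1, 154.8]), array([114.8,  64.7]), np.float64(88.9)], array([583.6, 139.1,  14.9])) (1050, np.float64(56.4), [array([579.5,  40.6]), array([102.6, 113.5]), np.float64(88.5)], array([574.6,  45.8,  56. ]))
scene (409, np.float64(15.1), [array([588.2, 154.4]), array([114.5,  65.5]), np.float64(86.4)], array([588.9, 139.5,  14.9])) (912, np.float64(57.3), [array([581.5,  40.7]), array([103.2, 115.4]), np.float64(86.9)], array([585.9,  43.1,  57. ]))
[589.72322995 213.78911253  12.15745425] [3.13979180e+00 1.09693171e-03 1.55964799e+00] [-0.69552395  0.2691843   8.05713207]
```

View pics/side2.png

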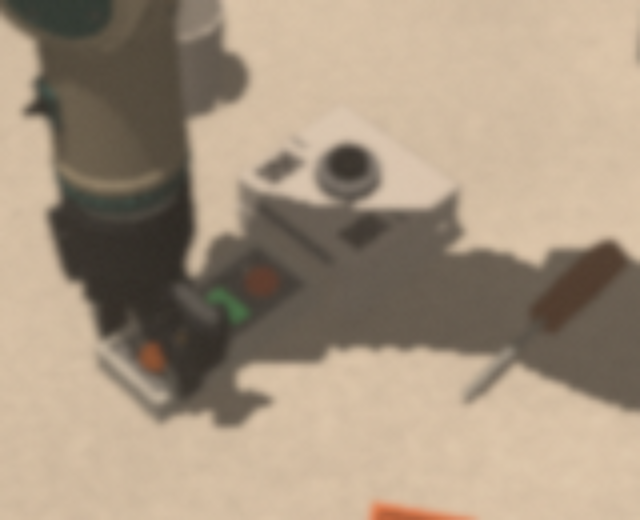

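The side crop shows the tray's near end at the tunnel mouth, around (290,285), in line with the tunnel. I'll slide it in.

To row units: -10 mm / 800 = -0.0125, -5 mm / 800 = -0.0063.

>>> shift_gripper(deltas=[[[-0.0063, -0.0003, 0], [0, 0, 0], 50], [[-0.0125, -0.0005, 0], [0, 0, 0], 50], [[-0.0125, -0.0005, 0], [0, 0, 0], 50], [[-0.0125, -0.0005, 0], [0, 0, 0], 50], [[0, 0, 0], [0, 0, 0], 50]])

```text
clock: 5.85
eef_pos: [587.9, 179.6, 12.1]
tool_rot: [3.14, -0.0, 1.56]
force: [-0.1, 1.0, 7.6]
width: 59.5
gripper_force: 65.5
```

>>> shift_gripper(deltas=[[[-0.0125, -0.0005, 0], [0, 0, 0], 50], [[-0.015, -0.0005, 0], [0, 0, 0], 50], [[-0.015, -0.0005, 0], [0, 0, 0], 50], [[-0.015, -0.0005, 0], [0, 0, 0], 50], [[-0.0125, -0.0005, 0], [0, 0, 0], 50], [[-0.01, -0.0004, 0], [0, 0, 0], 50], [[0, 0, 0], [0, 0, 0], 50]])

```text
clock: 6.55
eef_pos: [585.0, 115.9, 12.1]
tool_rot: [3.139, -0.0, 1.56]
force: [0.7, 1.5, 6.9]
width: 59.6
gripper_force: 65.5
```

```bash
python3 - <<'E'
from h import *
for n in("side","scene"):
    im,d=cams.get_image(n);P=cloud(n,d);m=(d>0)&(abs(P[...,0]-584)<40)&(P[...,2]>8)&(P[...,2]<24)
    Q=P[m];a=Q[Q[:,1]>92];print(n,len(a),a[:,1].max() if len(a) else 0,Q[:,1].min())
s=read_state();print(s["eef_pos"],s["force"])
E
```

```text
side 1253 492.71582307657724 -588.0262125853263
scene 838 544.5287052259226 -592.8575007668413
[584.96161475 115.94487707  12.11285024] [0.48495446 1.45293554 7.34478   ]
```

To row units: -40 mm / 800 = -0.05, -30 mm / 800 = -0.0375.

>>> shift_gripper(deltas=[[[-0.005, -0.0003, 0], [0, 0, 0], 50], [[-0.005, -0.0003, 0], [0, 0, 0], 50], [[0, 0, 0], [0, 0, 0], 50], [[0, 0, 0], [0, 0, 0], 85], [[0, 0, 0], [0, 0, 0], 85], [[0, 0, 0], [0, 0, 0], 85], [[0, 0, 0], [0, 0, 0], 85], [[0, 0, 0], [0, 0, 0], 85], [[0, 0, -0.0375], [0, 0, 0], 85], [[0, 0, -0.05], [0, 0, 0], 85], [[0.05, 0, -0.025], [0, 0, 0], 85], [[0.05, 0, 0], [0, 0, 0], 85]])

```text
clock: 7.85
eef_pos: [587.0, 188.9, 105.0]
tool_rot: [3.135, -0.001, 1.559]
force: [0.8, 1.8, 0.5]
width: 85.0
gripper_force: 0.0
```

>>> shift_gripper(deltas=[[[0.05, 0, 0], [0, 0, 0], 0], [[0.05, 0, 0], [0, 0, 0], 0], [[0, 0, 0], [0, 0, 0], 0], [[0, 0, 0], [0, 0, 0], 0], [[0, 0, 0], [0, 0, 0], 0]])

```text
clock: 8.35
eef_pos: [584.8, 267.2, 101.1]
tool_rot: [-3.141, 0.002, 1.561]
force: [0.2, -0.8, -0.1]
width: 11.7
gripper_force: 0.0
```

```bash
cat >> h.py <<'E'
def look(tag=None):
    for n in("side","scene"):
        im,d=cams.get_image(n);P=cloud(n,d);c=np.array([580.5,40.4]);a=np.radians(87.4);u=np.array([np.cos(a),np.sin(a)]);v=np.array([u[1],-u[0]])
        q=(P[...,:2]-c);S=q@u;T=q@v;z=P[...,2]
        for nm,lo,hi in(("+",52,110),("-",-110,-52)):
            m=(d>0)&(S>lo)&(S<hi)&(abs(T)<45)&(z>9)&(z<26)
            if m.sum()>5:
                s,t=S[m],T[m]
                print(n,nm,m.sum(),"S",np.round(np.percentile(s,[2,50,98]),1),"T",np.round(np.percentile(t,[2,98]),1),"z",np.round(np.median(z[m]),1),"maxS by T:",[round(float(np.max(np.abs(s[(t>k)&(t<k+10)]),initial=0)),1) for k in(-30,-20,-10,0,10,20)])
        if tag:cv2.imwrite(f"pics/{n}{tag}.png",cv2.resize(im[150:280,170:330],None,fx=4.4,fy=4.4))
    s=read_state();print(s["clock"],s["eef_pos"],s["tool_rot"],s["force"])
E
python3 -c "
from h import *
look('3')"
```

```text
side + 297 S [53.2 72.2 88.7] T [-29.9  31.1] z 16.3 maxS by T: [89.7, 88.7, 89.3, 88.3, 89.4, 89.2]
scene + 237 S [52.8 71.  87.8] T [-28.7  33.7] z 17.2 maxS by T: [88.0, 88.1, 87.1, 88.6, 87.6, 89.1]
8.45 [585.07074239 266.89197998 101.23095686] [-3.14143607e+00  1.42960536e-03  1.56023853e+00] [-0.16313375 -0.55927464  0.18691097]
```

View pics/scene3.png

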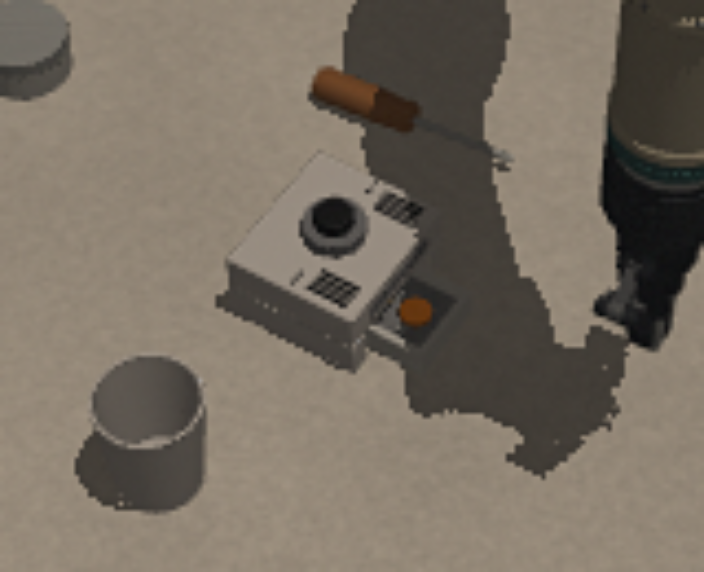

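The scene crop shows the tray inside, straight, with its end sticking out at (415,320) about 38 mm. So it needs about 18 mm more, pushed with closed fingertips.

To row units: 40 mm / 800 = 0.05, -36 mm / 800 = -0.045.

>>> shift_gripper(deltas=[[[-0.045, 0.0013, 0], [0, 0, 0], 0], [[-0.045, 0.0013, 0], [0, 0, 0], 0], [[-0.045, 0.0008, 0], [0, 0, 0], 0], [[0, 0, 0.05], [0, 0, 0], 0], [[0, 0, 0.0438], [0, 0, 0], 0], [[0, 0, 0.0188], [0, 0, 0], 0], [[0, 0, 0], [0, 0, 0], 0]])

```text
clock: 9.15
eef_pos: [584.8, 159.9, 9.4]
tool_rot: [-3.137, 0.002, 1.562]
force: [0.2, 1.0, 0.7]
width: 0.1
gripper_force: 0.0
```

>>> shift_gripper(deltas=[[[-0.0063, 0, 0], [0, 0, 0], 0], [[-0.0063, 0, 0], [0, 0, 0], 0], [[-0.0038, 0, 0], [0, 0, 0], 0], [[0, 0, 0], [0, 0, 0], 0]])

```text
clock: 9.55
eef_pos: [587.1, 147.2, 12.4]
tool_rot: [3.14, 0.0, 1.562]
force: [-0.7, -0.1, 0.4]
width: -0.1
gripper_force: 0.0
```

```bash
python3 -c "
from h import *
look()"
```

```text
side + 125 S [52.9 72.4 95. ] T [-30.6  21.2] z 15.3 maxS by T: [87.9, 89.4, 106.6, 0.0, 70.5, 65.6]
scene + 131 S [ 52.7  64.  102. ] T [-24.7  33.8] z 17.0 maxS by T: [62.5, 63.1, 63.3, 70.6, 106.7, 88.8]
9.65 [586.778511   148.15989207  12.03027024] [ 3.14046726e+00 -4.12524702e-04  1.56255516e+00] [-0.1199239  -0.23296168  0.48107892]
```

To row units: -4 mm / 800 = -0.005, -3 mm / 800 = -0.0038.

>>> shift_gripper(deltas=[[[-0.005, 0, 0], [0, 0, 0], 0], [[-0.005, 0, 0], [0, 0, 0], 0], [[-0.005, 0, 0], [0, 0, 0], 0], [[-0.005, 0, 0], [0, 0, 0], 0], [[-0.0038, 0, 0], [0, 0, 0], 0], [[0, 0, 0], [0, 0, 0], 0]])

```text
clock: 10.25
eef_pos: [586.2, 128.4, 11.3]
tool_rot: [-3.141, 0.0, 1.562]
force: [0.1, -0.2, 0.1]
width: 0.0
gripper_force: 0.0
```

```bash
python3 -c "
from h import *
look();look()"
```

```text
side + 119 S [52.5 73.3 99.8] T [-29.8  10.8] z 16.9 maxS by T: [78.3, 95.1, 100.0, 99.9, 97.4, 0.0]
scene + 75 S [53.5 68.5 99. ] T [ 3.1 35.7] z 18.9 maxS by T: [0.0, 0.0, 97.8, 100.9, 98.7, 77.4]
10.35 [586.10628165 128.54944449  11.26163901] [-3.14132334e+00  5.45731334e-04  1.56237117e+00] [-0.83169916 -0.10367031 -0.62580341]
side + 112 S [ 52.9  72.9 100.3] T [-30.4   7.5] z 17.6 maxS by T: [78.8, 94.0, 101.3, 100.7, 96.6, 0.0]
scene + 79 S [53.4 72.4 98.9] T [ 1.4 34.8] z 17.0 maxS by T: [0.0, 0.0, 97.7, 100.0, 95.9, 77.4]
10.45 [586.03104128 128.7616129   11.21973146] [-3.14123315e+00  4.79606125e-04  1.56261799e+00] [0.02369484 0.3171998  0.71231477]
```

To row units: -2 mm / 800 = -0.0025, -1 mm / 800 = -0.0013.

>>> shift_gripper(deltas=[[[-0.0025, 0, 0], [0, 0, 0], 0], [[-0.0025, 0, 0], [0, 0, 0], 0], [[-0.0025, 0, 0], [0, 0, 0], 0], [[-0.0013, 0, 0], [0, 0, 0], 0], [[0, 0, 0], [0, 0, 0], 0]])

```text
clock: 10.95
eef_pos: [586.1, 121.7, 11.3]
tool_rot: [-3.141, 0.0, 1.562]
force: [-0.3, 1.9, -0.6]
width: -0.1
gripper_force: 0.1
```

>>> shift_gripper(deltas=[[[0.025, 0, 0], [0, 0, 0], 0], [[0.05, 0, -0.025], [0, 0, 0], 0], [[0.0375, 0, -0.05], [0, 0, 0], 0], [[0.05, 0, -0.05], [0, 0, 0], 0], [[0, 0, 0], [0, 0, 0], 0]])

```text
clock: 11.45
eef_pos: [589.5, 256.7, 112.2]
tool_rot: [3.132, -0.009, 1.57]
force: [0.1, 0.2, 0.2]
width: -0.1
gripper_force: 0.0
```

```bash
python3 -c "
from h import *
look();look('4')
for n in('side','scene'):
  d=cams.get_image(n)[1];print(rect(n,d,(580,40),80,45,64))"
```

```text
side + 164 S [52.6 64.5 72. ] T [-29.   31.7] z 15.7 maxS by T: [72.5, 71.2, 71.8, 71.7, 72.0, 72.2]
scene + 136 S [52.4 62.6 71.1] T [-27.1  34. ] z 17.2 maxS by T: [71.1, 71.3, 70.3, 70.7, 71.0, 72.1]
scene - 6 S [-71.6 -69.4 -68.8] T [-2.4 34.1] z 19.9 maxS by T: [0.0, 0.0, 68.8, 71.8, 0.0, 69.7]
11.55 [587.3347615  248.54948421 107.69758028] [ 3.13974979e+00 -6.23780385e-04  1.56492037e+00] [-0.5791851   0.03112033 -1.08553208]
side + 166 S [52.4 64.5 71.9] T [-28.9  32.8] z 16.1 maxS by T: [71.5, 71.3, 72.0, 72.0, 72.1, 71.5]
scene + 122 S [53.1 62.1 71.2] T [-28.1  34. ] z 17.4 maxS by T: [69.6, 70.9, 71.4, 71.1, 71.3, 71.0]
scene - 7 S [-71.2 -70.2 -68.9] T [-3.9 32. ] z 20.4 maxS by T: [0.0, 0.0, 70.1, 70.2, 0.0, 69.1]
11.65 [586.55241466 245.38881413 105.78195518] [-3.13993682e+00  2.35492066e-03  1.56145807e+00] [-0.57954344 -1.52144836 -0.54932366]
(1124, np.float64(56.5), [array([580.2,  41.2]), array([103.7, 115.4]), np.float64(88.8)], array([573.8,  46.4,  55.9]))
(974, np.float64(57.2), [array([581.9,  39.6]), array([103.7, 117.2]), np.float64(87.0)], array([587.5,  43. ,  56.7]))
```

View pics/scene4.png

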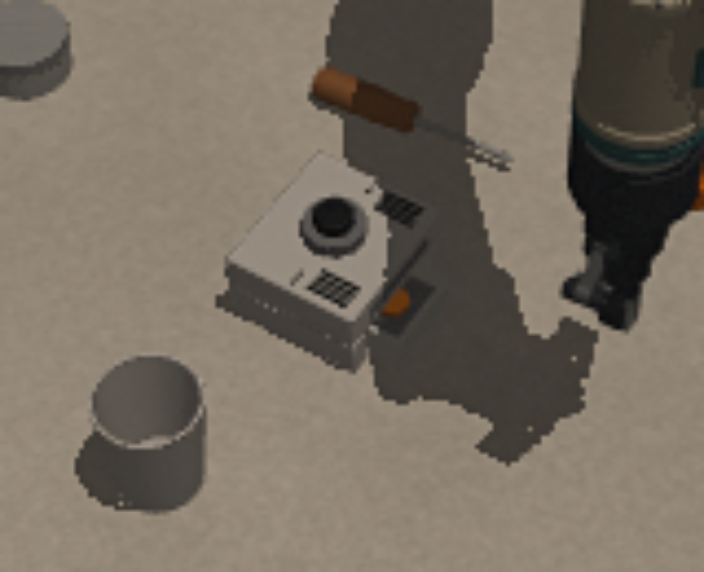

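The tray end now sticks out evenly, at about 70 mm on both sides; in the crop the +y end is at (405,305). It's straight and centred. Next I hover over the button.

To row units: -41 mm / 800 = -0.0513, -0.8 mm / 800 = -0.001.

>>> shift_gripper(deltas=[[[-0.0513, -0.001, 0], [0, 0, 0], 0], [[-0.0513, -0.001, 0], [0, 0, 0], 0], [[-0.0513, -0.0009, 0], [0, 0, 0], 0], [[-0.0513, -0.0009, 0], [0, 0, 0], 0], [[-0.0513, -0.0009, 0], [0, 0, 0], 0], [[0, 0, 0], [0, 0, 0], 0], [[0, 0, 0], [0, 0, 0], 0]])

```text
clock: 12.45
eef_pos: [581.2, 39.8, 105.9]
tool_rot: [-3.14, 0.001, 1.558]
force: [0.0, 0.7, -0.8]
width: 0.2
gripper_force: 0.0
```

>>> shift_gripper(deltas=[[[0, 0, 0], [0, 0, 0], 0]])

```text
clock: 12.55
eef_pos: [581.4, 43.3, 106.1]
tool_rot: [-3.141, -0.001, 1.563]
force: [0.3, -0.2, -0.1]
width: -0.0
gripper_force: 0.0
```

>>> shift_gripper(deltas=[[[-0.0025, 0, 0.015], [0, 0, 0], 0], [[0, 0, 0.01], [0, 0, 0], 0], [[0, 0, 0.0038], [0, 0, 0], 0], [[0, 0, 0.0038], [0, 0, 0], 0], [[0, 0, 0], [0, 0, 0], 0], [[0, 0, 0], [0, 0, 0], 0]])

```text
clock: 13.15
eef_pos: [581.9, 40.7, 80.7]
tool_rot: [3.141, -0.0, 1.563]
force: [-0.0, 0.5, -1.1]
width: 0.0
gripper_force: 0.0
```

To row units: 2 mm / 800 = 0.0025.

>>> shift_gripper(deltas=[[[0, 0, 0.0025], [0, 0, 0], 0], [[0, 0, 0.0025], [0, 0, 0], 0], [[0, 0, 0.0025], [0, 0, 0], 0], [[0, 0, 0], [0, 0, 0], 0]])

```text
clock: 13.55
eef_pos: [582.2, 40.5, 74.9]
tool_rot: [3.141, -0.0, 1.563]
force: [-0.2, -0.0, 4.9]
width: -0.2
gripper_force: 2.2
```

>>> shift_gripper(deltas=[[[0, 0, 0.0019], [0, 0, 0], 0], [[0, 0, 0], [0, 0, 0], 0]])

```text
clock: 13.75
eef_pos: [582.3, 40.6, 74.0]
tool_rot: [3.14, -0.0, 1.563]
force: [-1.4, 0.3, 9.4]
width: -0.2
gripper_force: 4.5
```

To row units: 1.5 mm / 800 = 0.0019.

>>> shift_gripper(deltas=[[[0, 0, 0.0019], [0, 0, 0], 0], [[0, 0, 0], [0, 0, 0], 0], [[0, 0, 0], [0, 0, 0], 0]])

```text
clock: 14.05
eef_pos: [582.3, 40.6, 73.8]
tool_rot: [3.14, -0.0, 1.563]
force: [-3.5, 0.2, 18.9]
width: -0.3
gripper_force: 9.7
```

>>> shift_gripper(deltas=[[[0, 0, -0.0125], [0, 0, 0], 0], [[0, 0, -0.0375], [0, 0, 0], 0], [[0, 0, -0.05], [0, 0, 0], 0], [[0.05, 0, -0.05], [0, 0, 0], 0], [[0.0625, 0, 0], [0, 0, 0], 0], [[0.0625, 0, 0], [0, 0, 0], 0], [[0.0625, 0, 0], [0, 0, 0], 0], [[0, 0, 0], [0, 0, 0], 0], [[0, 0, 0], [0, 0, 0], 0]])

```text
clock: 14.95
eef_pos: [582.2, 227.5, 186.3]
tool_rot: [-3.14, 0.0, 1.566]
force: [-0.6, -1.2, -0.9]
width: 0.1
gripper_force: 0.0
```

```bash
python3 -c "
from h import *
look('5')
for n in('side','scene'):
  d=cams.get_image(n)[1];print(rect(n,d,(580,40),50,72,95),rect(n,d,(518,-265),60,25,50),rect(n,d,(765,18),60,70,100))"
```

```text
side + 164 S [52.7 64.5 72.3] T [-29.1  31.8] z 16.2 maxS by T: [72.7, 72.4, 72.3, 72.5, 72.5, 71.9]
scene + 128 S [53.1 62.5 71. ] T [-27.4  34.7] z 17.7 maxS by T: [70.2, 71.2, 70.6, 70.5, 70.7, 71.0]
scene - 7 S [-70.9 -69.4 -67.9] T [-4.5 35.1] z 21.2 maxS by T: [0.0, 0.0, 70.7, 71.0, 0.0, 69.3]
15.05 [583.18033281 223.87392549 186.51047472] [-3.14072548e+00  1.96878533e-03  1.56109312e+00] [0.72615301 0.0578222  0.39448934]
(76, np.float64(77.8), [array([578.7,  41.1]), array([24.8, 27.6]), np.float64(79.7)], array([578.3,  41.7,  77.7])) (344, np.float64(36.1), [array([ 516.6, -264.9]), array([68.1, 70.3]), np.float64(63.7)], array([ 513.7, -262.4,   35.6])) (135, np.float64(78.0), [array([756.7,   9.9]), array([43.7, 75.4]), np.float64(41.5)], array([755. ,  10.5,  77.8]))
(72, np.float64(78.4), [array([581.9,  40.5]), array([28.4, 38.1]), np.float64(42.2)], array([582.8,  39.8,  78.1])) (305, np.float64(37.1), [array([ 517.2, -266.3]), array([71.6, 67.3]), np.float64(37.3)], array([ 519.9, -265. ,   36.7])) (226, np.float64(79.8), [array([767. ,  17.9]), array([73.3, 70.1]), np.float64(33.5)], array([764.6,  16.3,  79.4]))
```

View pics/side5.png

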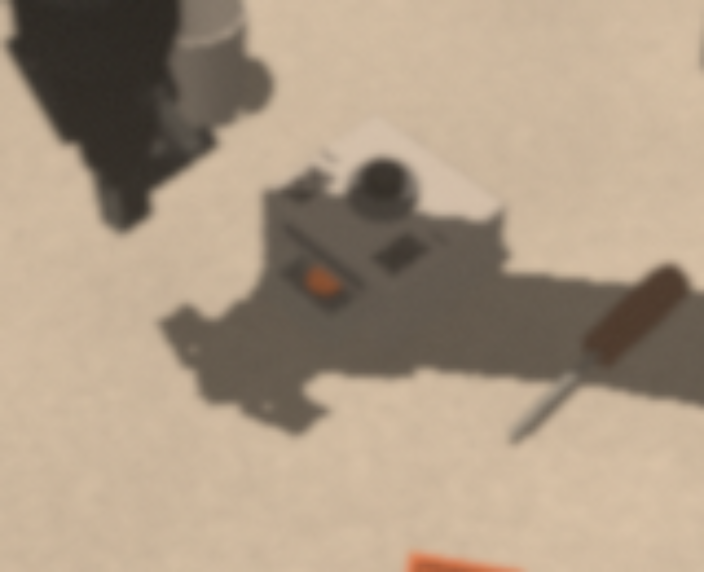

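The button bottomed out at 19 N and is back up at about 80 mm. The tray sits centred, with its end at (320,280) in the crop. The cup, tin and screwdriver haven't moved, and the robot is clear of everything.

```bash
python3 -c "
from cell import ctrl
print(ctrl.finish_job())"
```

```text
the job is handed in; nothing more can be done
None
```

The tray lies straight under the lamp, sticking out about 20 mm at each end. I then pressed the button fully down once and released it, the cup, tin and screwdriver are where they were, and the job is handed in.

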